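# Top up a twin-lane spring-fed spice dispenser

### The arm

A 6-joint arm with a two-finger parallel gripper is mounted at the origin on a cart in front of the work surface, level with it; the furniture and walls round the work are solid. World frame = base frame: x ahead of the robot, y to its left, z up, the work surface at z = 0. Lengths are in m, angles in rad, forces in N, time in s.
With the tool pointing down it reaches from about 0.275 to 1 m from the base axis. Payload 8.4 kg.
Tool frame: the origin (TCP) lies at the very end of the fingers, on their centre line; the grasp point (between the pads) lies 19 mm behind it; z points along the fingers, y is the line along which they close (so a half turn about z gives the same grasp; the last joint's range is limited). The gripper opens to 85 mm and grips with 20 to 120 N. Pads are 22 mm wide; open, the fingers measure 114 mm over their backs; the gripper's body (76 mm by 85 mm) begins 54 mm behind the grasp point. The pads swing forward as they close: fully open they stand 13 mm farther back than shut.
Start: joints at [1.17, 0.353, 1.633, -0, 1.155, -0.002], TCP at [0.243, 0.576, 0.192] pointing down, gripper open.
Joint ranges: [-2.63, 2.63], [-0.92, 2.1], [0.06, 2.66], [-1.3, 4.44], [0, 2.69], [-3.02, 3.02]. Speed limits (rad/s): [2.22, 2.22, 2.79, 3.14, 3.14, 3.14].

### API

Orientations are given as a unit quaternion [w, x, y, z].
In Python, from bench import manip, capture, order gives the robot as it stands.
- The arm moves only by the shell command python3 -m inch 'ROWS' [OPENING] [FORCE]. ROWS is JSON, a list of rows, each a list of 2 entries, a list of its own where there are three numbers: the shift along the tool's x, y, z in mm, then the turn, a rotation vector about the tool's x, y, z in degrees. A call has 1 to 12 rows; each row is the pose to reach, as a shift and turn from the pose commanded when the call began, along the tool's axes at that moment; what a row does not reach only later rows make up. A row lasts 1/8 s, in which the tool goes at most 62.5 mm and 10.7 degrees, less where a joint would pass 70% of its speed; a pose out of reach is approached as far as the arm can. A call with a gripper value outside its range is refused whole. OPENING is the opening, from -1 (shut) to 1 (fully open), so that 0 is half open, set as the call begins (- or left out, the last holds). The fingers move at their own pace and stop on an object; FORCE is the grip in N (left out, the last holds). Time passes only in rows, so rows that repeat a pose let the fingers close. It gives the time, the measured TCP pose, the force, the opening and the grip force at its end, in the units of the state.
- manip.state(): the state, without advancing time (a new reading comes with each control period).
- capture(name): name is "scene" or "top"; returns a dict with "color" (400x640x3 uint8, red, green, blue), "range_z" (400x640 float32, m along the optical axis (not along the pixel's ray), 0 where there is no reading), "mtx" (3x3 intrinsics, pixels), "dist" ([k1, k2, p1, p2, k3] as OpenCV has them; the pictures are not rectified), "rvec" (rotation vector, rad) and "tvec" (3), from world to camera coordinates, as OpenCV has them. Camera axes: x right, y down, z forward; pixel columns grow to the right and rows downward; lengths in m; the calibration is good to about 2 mm. A picture is of the moment at which its call begins.
- order.hand_in(): hands the job in; it is judged then, once.
The state is a dict: "clock": time; "joint_positions": joint angles; "qd": joint speeds; "effort": joint torques, N m; "tcp_pos": TCP position; "ee_rot": TCP orientation; "force": force on the tool from outside, world axes, zero at the start; "wrist_torque": the same for the moment, N m; "width": finger opening in m; "gripper_force": force on a finger pad.
Only numpy, scipy, OpenCV 4.12 (cv2) and the standard library are available. Lean on these libraries where they do the work, as an engineer would, in place of code of your own. Each camera call takes 0.05 s, during which the arm holds its last target. There are 200 camera calls.

### The job

Top up the white twin-lane spice dispenser: each lane already holds one jar and has room for one more, so push one of the two loose spice jars into each lane, one after the other. Push each jar in upright at the lane's open mouth, against the spring and past the two orange lips until they have snapped back behind it and hold it, then let go of it. Press gently and stop once the lips have let it through: there is a hard stop close behind, and no jar may be pressed against the dispenser with more than 20 N; do not knock the dispenser with the gripper, and leave the steel cup, the salt shaker and the lemon where they are.

Things in the scene. Friction and masses are not known exactly. Their poses are not given: they have to be found in the camera images.
- dispenser: Twin-lane spring-fed jar dispenser, fixed, 176 mm wide, nothing but jars above 72 mm. Origin on the worktop, midway between the lanes (at y = +46 and -46 mm); x = loading direction, y across, z up. Four rails 8 mm high, x -70 to 149 mm, carry two white cassettes. Each cassette is clamped up to 20 mm nearer or farther along x, separately, which is NOT measured (feel it): L = that shift.
- left_mouth (a point): Point on the worktop mid lane, 68 mm before point left_lane, in front of the mouth: a jar lowered here touches nothing. Flared white guides (z 12 to 70 mm) from x = L-42 mm (about 60 mm apart) to L-16 mm (47 mm apart), then the lips, then walls 45 mm apart, 70 mm high. The rails leave 56 mm free between them; jars move on or just above the worktop itself, their caps clear of the walls.
- right_mouth (a point): The same for the right lane, before point right_lane.
- left_lane (a point): On the worktop, mid lane, x = 0 of the dispenser. Two orange lips, z 26 to 70 mm, tips 35 mm apart at x = L, sprung sideways (6 to 7 N each, 5 mm of give, slippery). A jar meets them with its centre near x = L-11 mm, is hardest to push near L-6; from L on they help, and from about L+6 mm they draw it to its seat at L+11 mm and hold it. Let go sooner it jams or is thrown out.
- right_lane (a point): The same for the right lane. In each lane a jar (not listed, part of the dispenser) stands at x = L+11 mm before an orange sprung plate; the new jar touches it at x = L-30 mm and pushes it back 41 mm with 1.5 to 2 N. With the lips 6 to 10 N are needed; as they let the jar through this falls to zero and below (they pull). Hard stop: new jar's centre at x = L+13.5 mm, 2.5 mm past its seat.
- jar_a: spice jar, upright cylinder 41 mm across (40 mm at its dark screw cap, z 84 to 105 mm) and 105 mm tall, closed, 0.08 to 0.15 kg, may be held by its cap; origin at the centre of its underside, z up its axis. Brownish label.
- jar_b: spice jar, upright cylinder 41 mm across (40 mm at its dark screw cap, z 84 to 105 mm) and 105 mm tall, closed, 0.08 to 0.15 kg, may be held by its cap; origin at the centre of its underside, z up its axis. Blue and white label.
- cup: bystander: small plain steel cup, 56 mm across, 64 mm tall; origin at the centre of its underside
- salt: bystander: salt shaker, 44 mm across, 90 mm tall; origin at the centre of its underside
- lemon: bystander: lemon, 72x55x56 mm; origin at its underside
Mind the look-alikes: they are no part of the job. What is shaped like the jar_a but purple is not meant.

How it is judged:
On the way:
1. one loose jar is held in a lane between lips and spring and let go, the other jar still outside (((contact force between jar_a and dispenser between 1.5 and 11 N and contact force between jar_a and the fingers below 0.1 N and angle between jar_a's own z axis and vertical below 0.12 rad and x of jar_a in the frame of dispenser between -0.012 and 0.036 m and height (world z) of jar_a below 0.006 m and linear speed of jar_a below 0.01 m/s and (y of jar_a in the frame of dispenser between 0.041 and 0.051 m or y of jar_a in the frame of dispenser between -0.051 and -0.041 m) and horizontal distance between jar_b and dispenser above 0.1 m) or (contact force between jar_b and dispenser between 1.5 and 11 N and contact force between jar_b and the fingers below 0.1 N and angle between jar_b's own z axis and vertical below 0.12 rad and x of jar_b in the frame of dispenser between -0.012 and 0.036 m and height (world z) of jar_b below 0.006 m and linear speed of jar_b below 0.01 m/s and (y of jar_b in the frame of dispenser between 0.041 and 0.051 m or y of jar_b in the frame of dispenser between -0.051 and -0.041 m) and horizontal distance between jar_a and dispenser above 0.1 m))), for 0.2 s.
At the end, for the whole second after the job is handed in: One loose jar in each lane, either way round: upright (0.12 rad), at rest, let go, within 5 mm of the lane's middle, under 6 mm above the worktop, held between lips and spring (contact forces on it add up to 1.5 to 11 N: outside the lips it has none, jammed between them over 12 N) (((contact force between jar_a and dispenser between 1.5 and 11 N and contact force between each of jar_a, jar_b and the fingers below 0.1 N and angle between each of jar_a, jar_b's own z axis and vertical below 0.12 rad and x of jar_a in the frame of dispenser between -0.012 and 0.036 m and height (world z) of each of jar_a, jar_b below 0.006 m and linear speed of each of jar_a, jar_b below 0.01 m/s and y of jar_a in the frame of dispenser between 0.041 and 0.051 m and contact force between jar_b and dispenser between 1.5 and 11 N and x of jar_b in the frame of dispenser between -0.012 and 0.036 m and y of jar_b in the frame of dispenser between -0.051 and -0.041 m) or (contact force between jar_a and dispenser between 1.5 and 11 N and contact force between each of jar_a, jar_b and the fingers below 0.1 N and angle between each of jar_a, jar_b's own z axis and vertical below 0.12 rad and x of jar_a in the frame of dispenser between -0.012 and 0.036 m and height (world z) of each of jar_a, jar_b below 0.006 m and linear speed of each of jar_a, jar_b below 0.01 m/s and y of jar_a in the frame of dispenser between -0.051 and -0.041 m and contact force between jar_b and dispenser between 1.5 and 11 N and x of jar_b in the frame of dispenser between -0.012 and 0.036 m and y of jar_b in the frame of dispenser between 0.041 and 0.051 m))); the robot touches nothing.
It fails at once if the jar with the brownish label is pressed against the dispenser with more than 20 N (contact force between jar_a and dispenser above 20 N).
It fails at once if the jar with the blue and white label is pressed against the dispenser with more than 20 N (contact force between jar_b and dispenser above 20 N).
It fails at once if the gripper or arm knocks or presses the dispenser with more than 15 N (contact force between any of the fingers, the arm and dispenser above 15 N).
It fails at once if the steel cup, the salt shaker or the lemon is moved by more than 30 mm (distance of any of cup, salt, lemon from where it was at the start of the episode above 0.03 m).
It also fails if it takes over 67 s, if anything falls off the work surface, if the arm or the gripper's body presses on something with over 40 N, if the wrist force passes 120 N, or if a joint passes its speed limit or range.

## Working session

There is one attempt and no reset: what is moved stays moved. The work goes in short steps, Python scripts to look and compute and a shell command to move; the robot and the scene stay as the last step left them, time stands still between calls to the robot, and variables do not carry over. Pictures are saved under pics/ and viewed, at most 10 in all, crops included, and the job is handed in when it is done.

```bash
ls; mkdir -p pics; python3 - <<'E'
from bench import manip, capture
import cv2,pickle
s=manip.state(); print({k:(s[k]) for k in ("clock","tcp_pos","ee_rot","force","width")})
for n in("scene","top"):
    c=capture(n); pickle.dump(c,open(n+".pkl","wb")); cv2.imwrite(f"pics/{n}0.png",c["color"][...,::-1])
    R=cv2.Rodrigues(c["rvec"])[0]; print(n,-R.T@c["tvec"].ravel(),R[2],c["mtx"].tolist(),c["dist"])
E
```

```text
pics
{'clock': 0.0, 'tcp_pos': array([0.24251151, 0.57545472, 0.19094249]), 'ee_rot': array([-1.28967985e-04,  1.98070229e-01,  9.80187579e-01, -6.91379727e-04]), 'force': array([-0.62201162, -0.00884551, -0.34704035]), 'width': 0.08528227315669863}
scene [-0.28996897 -0.42777615  1.19597764] [ 0.53872025  0.31963738 -0.77949499] [[506.29752925014975, 0.0, 320.396149752335], [0.0, 506.29752925014975, 198.53868746591735], [0.0, 0.0, 1.0]] [-0.1333202  0.         0.         0.         0.       ]
top [0.32298818 0.047716   1.3663002 ] [ 0.13085846 -0.00878173 -0.99136217] [[409.4756188912369, 0.0, 319.84521365842187], [0.0, 409.4756188912369, 201.1327427209333], [0.0, 0.0, 1.0]] [-0.05390233  0.          0.          0.          0.        ]
```

View pics/scene0.png

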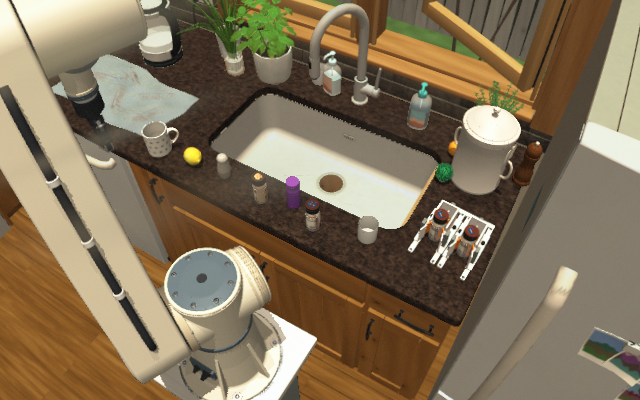

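View pics/top0.png

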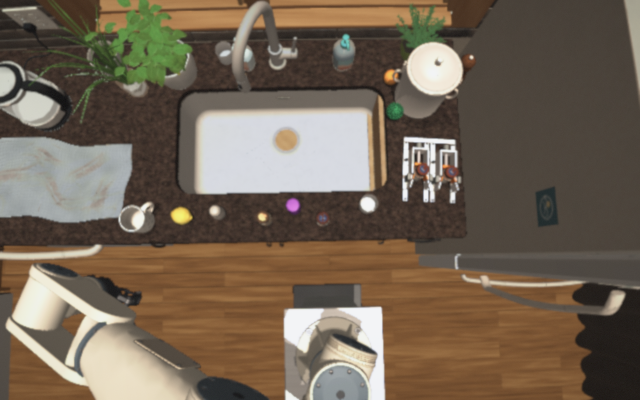

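```bash
python3 - <<'E'
import cv2,pickle,numpy as np
a=cv2.imread("pics/scene0.png");b=cv2.imread("pics/top0.png")
A=cv2.resize(a[145:285,140:500],None,fx=2.2,fy=2.2,interpolation=cv2.INTER_CUBIC)
B=cv2.resize(b[130:230,380:480],None,fx=2.8,fy=2.8,interpolation=cv2.INTER_CUBIC)
B2=cv2.resize(b[180:245,160:390],None,fx=2.2,fy=2.2,interpolation=cv2.INTER_CUBIC)
im=np.zeros((600,800,3),np.uint8); im[:308,:792]=A; im[312:592,:280]=B; im[312:455,285:791]=B2
cv2.imwrite("pics/crop0.png",im)
E
```

```text
(no output)
```

View pics/crop0.png

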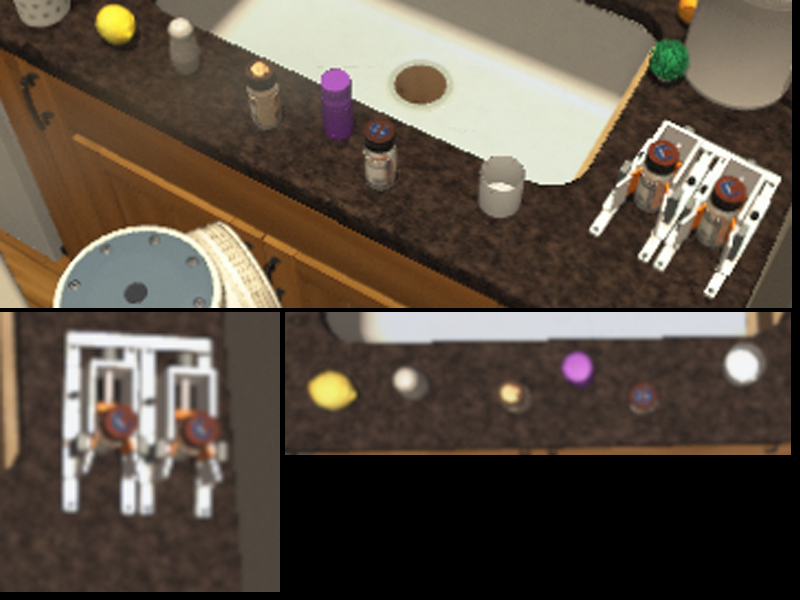

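```bash
cat > h.py <<'E'
import cv2,numpy as np,pickle
def cloud(c):
    h,w=c["range_z"].shape; v,u=np.mgrid[:h,:w]
    p=cv2.undistortPoints(np.stack([u,v],-1).reshape(-1,1,2).astype(np.float64),c["mtx"],c["dist"]).reshape(-1,2)
    z=c["range_z"].reshape(-1,1); P=np.hstack([p*z,z])-np.ravel(c["tvec"])
    return (P@cv2.Rodrigues(c["rvec"])[0]).reshape(h,w,3)
E
python3 - <<'E'
from h import *
from scipy import ndimage
C={n:pickle.load(open(n+".pkl","rb")) for n in("scene","top")}
W=[];
for n,c in C.items():
    P=cloud(c); col=c["color"].astype(int); ok=c["range_z"]>0
    x,y,z=P[...,0],P[...,1],P[...,2]
    print(n,"table z",np.median(z[ok&(x>.3)&(x<.42)&(y<0.2)&(y>-.2)&(abs(z)<.02)]))
    # jar tops
    m=ok&(z>.098)&(z<.114)&(x>.25)&(x<.75)&(y>-.45)&(y<.35)
    l,k=ndimage.label(m)
    for i in range(1,k+1):
        q=l==i
        if 20<q.sum()<400:
            pts=P[q]; (cx,cy),r=cv2.minEnclosingCircle(pts[:,:2].astype(np.float32))
            print(" top",pts.mean(0).round(4),"circ",round(cx,4),round(cy,4),round(r,4),q.sum(),col[q].mean(0).round())
    m=ok&(z>.02)&(z<.12)&(x>.25)&(x<.5)&(y>-.28)&(y<.45)
    l,k=ndimage.label(m)
    for i in range(1,k+1):
        q=l==i
        if q.sum()>40: 
            pts=P[q];print(" obj",pts.mean(0).round(3),pts.min(0).round(3),pts.max(0).round(3),q.sum())
    wh=ok&(col.min(-1)>130)&(z>0)&(z<.016)&(x>.3)&(x<.72)&(y<-.2)&(y>-.5)
    pts=P[wh]; r=cv2.minAreaRect(pts[:,:2].astype(np.float32)); print(" rails",len(pts),r,np.median(pts[:,2])); 
    np.save(n+"_rails.npy",pts)
E
```

```text
scene table z -0.0013104355371856388
 top [0.441  0.2154 0.1045] circ 0.443 0.217 0.0231 137 [140. 117.  84.]
 top [0.4764 0.1209 0.1043] circ 0.4777 0.1202 0.0231 133 [164.  92. 172.]
 top [0.4344 0.0289 0.1045] circ 0.4369 0.0288 0.0215 149 [79. 56. 54.]
 top [ 0.5813 -0.2908  0.1049] circ 0.5828 -0.2903 0.0221 158 [103.  65.  56.]
 top [ 0.5719 -0.3824  0.1045] circ 0.5735 -0.3815 0.0226 165 [105.  66.  57.]
 obj [0.46  0.364 0.058] [0.441 0.351 0.02 ] [0.483 0.389 0.094] 240
 obj [0.436 0.21  0.075] [0.421 0.193 0.02 ] [0.464 0.236 0.111] 382
 obj [0.47  0.116 0.076] [0.455 0.1   0.021] [0.498 0.142 0.111] 370
 obj [0.427 0.025 0.077] [0.414 0.008 0.02 ] [0.457 0.049 0.112] 396
 obj [ 0.469 -0.125  0.043] [ 0.455 -0.15   0.02 ] [ 0.5   -0.093  0.065] 199
 rails 818 ((0.6051218509674072, -0.3374120593070984), (0.18273410201072693, 0.22517870366573334), 86.45024108886719) 0.008733609991700468
top table z -0.0006461481953014164
 top [ 0.5855 -0.2895  0.1055] circ 0.5855 -0.2898 0.0205 133 [116.  79.  74.]
 top [ 0.5754 -0.3807  0.1058] circ 0.5758 -0.3818 0.0204 124 [113.  76.  71.]
 top [0.479  0.123  0.1046] circ 0.479 0.1229 0.0202 133 [190. 109. 197.]
 top [0.4437 0.217  0.1049] circ 0.444 0.2177 0.0204 136 [152. 127.  92.]
 top [0.4369 0.0308 0.1047] circ 0.4369 0.0308 0.0202 136 [95. 72. 74.]
 obj [0.476 0.122 0.096] [0.459 0.103 0.021] [0.498 0.142 0.112] 165
 obj [0.464 0.364 0.067] [0.446 0.349 0.022] [0.485 0.386 0.095] 168
 obj [0.441 0.214 0.094] [0.424 0.197 0.021] [0.462 0.236 0.112] 178
 obj [0.435 0.031 0.098] [0.416 0.012 0.023] [0.456 0.05  0.111] 158
 rails 944 ((0.6065283417701721, -0.3415623903274536), (0.19084113836288452, 0.2231297641992569), 86.33596801757812) 0.008440630867905061
```

The brown-label jar_a is at scene (260,188), top (265,217). The blue/white jar_b is at scene (312,215), top (323,218). The purple look-alike stands between them. The dispenser is at top (430,170), with its mouths towards the robot and yawed about -3.6°. I'll move above jar_b first.

```bash
python3 -m inch '[[[-39,-43,0],[0,0,-2]],[[-78,-85,0],[0,0,-4]],[[-117,-128,0],[0,0,-6]],[[-156,-170,0],[0,0,-8]],[[-195,-213,0],[0,0,-10]],[[-234,-256,0],[0,0,-12]],[[-273,-298,0],[0,0,-14]],[[-312,-341,0],[0,0,-16]],[[-351,-384,0],[0,0,-18]],[[-390,-426,0],[0,0,-19.2]],[[-390.5,-426,0],[0,0,-19.2]]]' 1 60
python3 - <<'E'
from h import *
from bench import manip
for n in("scene","top"):
    p=np.load(n+"_rails.npy"); a=np.radians(-3.6); c,s=np.cos(a),np.sin(a)
    d=p[:,:2]-[.5666,-.3345]; q=np.c_[d[:,0]*c+d[:,1]*s,-d[:,0]*s+d[:,1]*c]*1000
    print(n,np.histogram(q[:,1],np.arange(-108,109,6))[0],"x pct",np.percentile(q[:,0],[0.5,2,98,99.5]).round(1))
    for lo,hi in((-96,-68),(-24,0),(0,24),(68,96)):
        m=(q[:,1]>lo)&(q[:,1]<hi)&(q[:,0]<135)
        if m.sum()>20:
            v=cv2.fitLine(q[m].astype(np.float32),cv2.DIST_HUBER,0,.01,.01).ravel(); v=v*np.sign(v[0]) if 0 else v
            print("  rail",lo,hi,m.sum(),"dyaw deg",round(np.degrees(np.arctan(v[1]/v[0])),2),"y at x=0",round(v[3]-v[2]*v[1]/v[0],1),q[m][:,0].min().round(1))
c=pickle.load(open("top.pkl","rb"));P=cloud(c);m=(P[...,2]>.2)&(P[...,0]>.2)&(P[...,0]<.7)&(P[...,1]<-.3)&(c["range_z"]>0)
print("fridge near y",np.percentile(P[m][:,1],[90,99]) if m.any() else None)
st=manip.state();print(st["tcp_pos"],st["ee_rot"],st["joint_positions"],st["force"])
E
```

```text
clock: 1.48
tcp_pos: [0.4379, 0.0285, 0.1916]
ee_rot: [0.0, 0.034, 0.999, -0.0]
force: [-0.7, 0.7, -0.1]
width: 0.0853
gripper_force: 0.0
scene [  0   0  18  96  75  48   3   5   1   0   0   0   1   1   5  31  89  51
 104  87  67   9   4   1   0   0   0   0   0   0  24  33  60   5   0   0] x pct [-73.2 -71.3 143.  148.1]
  rail -96 -68 225 dyaw deg 0.31 y at x=0 -84.2 -73.9
  rail -24 0 160 dyaw deg 1.0 y at x=0 -9.0 -72.9
  rail 0 24 247 dyaw deg -0.24 y at x=0 7.6 -73.3
  rail 68 96 119 dyaw deg 2.03 y at x=0 83.6 -74.0
top [ 0  9 10 30 36 34  7  8  8 11 11 10 10  8 39 89 87 70 40 36 43 15  6  9
  8  9  6 10 10 14 65 93 96  7  0  0] x pct [-70.8 -68.3 147.3 150.4]
  rail -96 -68 92 dyaw deg -1.03 y at x=0 -81.0 -71.2
  rail -24 0 258 dyaw deg -0.12 y at x=0 -10.8 -70.4
  rail 0 24 107 dyaw deg -0.14 y at x=0 9.7 -71.3
  rail 68 96 257 dyaw deg -0.29 y at x=0 82.3 -71.2
fridge near y [-0.48303205 -0.48137617]
[0.43793764 0.02848321 0.19160999] [ 1.10887651e-04  3.43211014e-02  9.99410800e-01 -3.19309449e-04] [ 6.21023470e-02  5.69127717e-02  2.01130218e+00 -7.47665739e-04
  1.07321856e+00 -1.43968148e+00] [-0.70222491  0.69644783 -0.14338914]
```

```bash
python3 -m inch '[[[0,1.6,35],[0,0,0]],[[0,1.6,70],[0,0,0]],[[0,1.6,100],[0,0,0]],[[0,1.6,115],[0,0,0]],[[0,1.6,115],[0,0,0]]]' 1 60; python3 -m inch '[[[0,0,0],[0,0,0]],[[0,0,0],[0,0,0]],[[0,0,0],[0,0,0]],[[0,0,0],[0,0,0]],[[0,0,0],[0,0,0]],[[0,0,0],[0,0,0]]]' -1 90
```

```text
clock: 2.1
tcp_pos: [0.4364, 0.0338, 0.0761]
ee_rot: [-0.001, 0.032, 1.0, -0.0]
force: [0.1, 0.6, 0.9]
width: 0.0852
gripper_force: 0.0
clock: 2.85
tcp_pos: [0.4372, 0.0333, 0.0767]
ee_rot: [0.0, 0.032, 0.999, 0.0]
force: [1.2, 0.9, -1.1]
width: 0.0
gripper_force: 0.0
```

```bash
cat > look.py <<'E'
import sys
from h import *
from bench import capture,manip
def look(name,sb,tb):
    im=np.zeros((600,800,3),np.uint8); C={}
    for i,(n,b) in enumerate((("scene",sb),("top",tb))):
        c=capture(n);C[n]=c; k=c["color"][b[1]:b[3],b[0]:b[2],::-1]; f=min(398/k.shape[1],598/k.shape[0])
        k=cv2.resize(k,None,fx=f,fy=f,interpolation=cv2.INTER_CUBIC); im[:k.shape[0],i*400:i*400+k.shape[1]]=k
    cv2.imwrite(f"pics/{name}.png",im); return C
E
python3 - <<'E'
from look import *
C=look("g1",(240,120,400,280),(250,120,400,270)); print(manip.state()["width"])
E
```

```text
-0.0001251953395054725
```

View pics/g1.png

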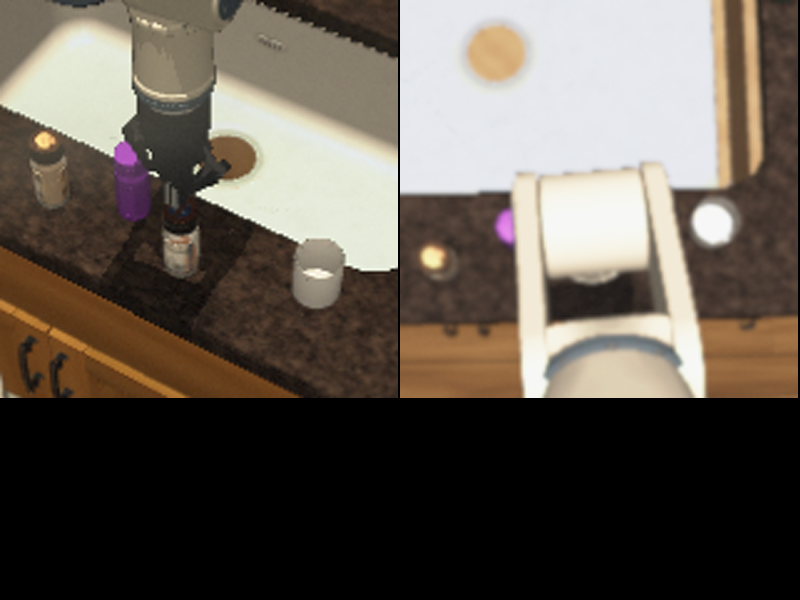

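```bash
python3 - <<'E'
from h import *
from bench import capture,manip
from scipy import ndimage
c=capture("scene");P=cloud(c);x,y,z=P[...,0],P[...,1],P[...,2]
m=(c["range_z"]>0)&(x>.38)&(x<.5)&(y>-.04)&(y<.09)
for lo in range(0,170,10):
    q=m&(z>lo/1e3)&(z<=(lo+10)/1e3); p=P[q]
    if len(p): print(lo,len(p),p.min(0).round(3)[:2],p.max(0).round(3)[:2],np.median(p,0).round(3)[:2],c["color"][q].mean(0).round())
E
```

```text
0 544 [ 0.38 -0.04] [0.5  0.09] [0.426 0.012] [40. 31. 25.]
10 27 [0.414 0.01 ] [0.44  0.041] [0.419 0.022] [91. 80. 69.]
20 30 [0.414 0.009] [0.442 0.041] [0.42  0.019] [108.  95.  79.]
30 28 [0.415 0.01 ] [0.44  0.049] [0.421 0.017] [130. 112.  91.]
40 32 [0.414 0.009] [0.441 0.046] [0.419 0.024] [134. 120. 101.]
50 33 [0.414 0.009] [0.443 0.046] [0.421 0.018] [117. 105.  88.]
60 32 [0.414 0.01 ] [0.443 0.048] [0.42 0.02] [140. 124. 103.]
70 36 [0.416 0.01 ] [0.445 0.044] [0.422 0.02 ] [142. 122. 100.]
80 24 [0.417 0.009] [0.439 0.045] [0.421 0.02 ] [52. 48. 41.]
90 33 [0.414 0.009] [0.444 0.045] [0.421 0.022] [33. 29. 25.]
100 113 [0.415 0.008] [0.456 0.049] [0.431 0.025] [39. 29. 27.]
110 5 [0.42 0.02] [0.432 0.046] [0.428 0.03 ] [65. 60. 55.]
120 14 [0.425 0.024] [0.438 0.046] [0.427 0.032] [68. 66. 60.]
130 23 [0.421 0.02 ] [0.439 0.048] [0.429 0.028] [56. 54. 50.]
140 23 [0.422 0.021] [0.436 0.047] [0.427 0.032] [59. 57. 52.]
150 21 [0.423 0.021] [0.432 0.065] [0.427 0.039] [56. 53. 49.]
160 47 [0.42  0.003] [0.441 0.068] [0.426 0.026] [41. 40. 38.]
```

```bash
python3 -m inch '[[[0,0,-30],[0,0,0]],[[0,0,-60],[0,0,0]],[[0,0,-60],[0,0,0]]]'; python3 - <<'E'
from h import *
from bench import capture,manip
for n in("scene","top"):
    c=capture(n);P=cloud(c);x,y,z=P[...,0],P[...,1],P[...,2]
    m=(c["range_z"]>0)&(x>.36)&(x<.52)&(y>-.06)&(y<.12)&(z>.105)
    for lo in range(105,300,10):
        q=m&(z>lo/1e3)&(z<=(lo+10)/1e3); p=P[q]
        if len(p)>1: print(n,lo,len(p),p.min(0).round(3)[:2],p.max(0).round(3)[:2])
s=manip.state();print(s["tcp_pos"],s["force"],s["joint_positions"],s["width"])
E
```

```text
clock: 3.38
tcp_pos: [0.4389, 0.0335, 0.1385]
ee_rot: [0.002, 0.032, 0.999, 0.0]
force: [0.9, 0.0, 0.0]
width: 0.0001
gripper_force: 0.0
scene 105 86 [0.416 0.01 ] [0.494 0.119]
scene 175 9 [0.426 0.025] [0.432 0.043]
scene 185 21 [0.426 0.021] [0.445 0.048]
scene 195 29 [0.425 0.02 ] [0.443 0.047]
scene 205 23 [0.425 0.02 ] [0.439 0.047]
scene 215 28 [0.424 0.012] [0.435 0.065]
scene 225 77 [0.421 0.   ] [0.447 0.072]
scene 235 58 [ 0.421 -0.008] [0.446 0.085]
scene 245 71 [ 0.417 -0.018] [0.441 0.086]
scene 255 86 [ 0.418 -0.025] [0.441 0.097]
scene 265 150 [ 0.415 -0.027] [0.448 0.095]
scene 275 91 [ 0.416 -0.018] [0.444 0.086]
scene 285 42 [ 0.416 -0.008] [0.444 0.024]
scene 295 20 [ 0.423 -0.004] [0.442 0.011]
[0.43711572 0.03334892 0.13644383] [ 0.59113492  0.86659588 -0.14437843] [ 7.27269475e-02  1.29641222e-01  2.07144290e+00 -4.23606837e-06
  9.40260532e-01 -1.43438521e+00] -3.135353098454856e-06
```

The fingertips are really about 41 mm above the stated TCP z: the cloud puts the tips at 0.178 while the state says 0.138. The jar hasn't moved. I'll open, shift y by -3 mm and descend by that much more.

```bash
python3 -m inch '[[[0,-3,0],[0,0,0]],[[0,-3,0],[0,0,0]],[[0,-3,0],[0,0,0]],[[0,-3,0],[0,0,0]],[[0,-3,30],[0,0,0]],[[0,-3,60],[0,0,0]],[[0,-3,80],[0,0,0]],[[0,-3,95],[0,0,0]],[[0,-3,102],[0,0,0]],[[0,-3,102],[0,0,0]]]' 1 90
python3 - <<'E'
from h import *
from bench import capture,manip
c=capture("scene");P=cloud(c);x,y,z=P[...,0],P[...,1],P[...,2]
m=(c["range_z"]>0)&(x>.36)&(x<.5)&(y>-.06)&(y<.11)
for lo in range(5,160,10):
    q=m&(z>lo/1e3)&(z<=(lo+10)/1e3); p=P[q]
    if len(p)>1: print(lo,len(p),p.min(0).round(3)[:2],p.max(0).round(3)[:2])
E
```

```text
clock: 4.72
tcp_pos: [0.4369, 0.0304, 0.0345]
ee_rot: [-0.0, 0.032, 0.999, -0.0]
force: [-0.3, -1.5, 0.1]
width: 0.0853
gripper_force: 0.0
5 68 [ 0.372 -0.059] [0.494 0.109]
15 39 [0.415 0.008] [0.487 0.107]
25 40 [0.412 0.01 ] [0.477 0.11 ]
35 30 [0.413 0.011] [0.464 0.11 ]
45 35 [0.415 0.009] [0.461 0.107]
55 28 [0.414 0.01 ] [0.461 0.11 ]
65 44 [0.413 0.009] [0.445 0.049]
75 22 [0.415 0.009] [0.461 0.109]
85 52 [ 0.414 -0.017] [0.451 0.081]
95 115 [ 0.415 -0.024] [0.477 0.108]
105 101 [ 0.417 -0.026] [0.478 0.107]
115 25 [ 0.421 -0.024] [0.44  0.084]
125 26 [ 0.42  -0.036] [0.449 0.099]
135 105 [ 0.418 -0.043] [0.453 0.106]
145 105 [ 0.416 -0.042] [0.45  0.104]
155 83 [ 0.416 -0.041] [0.445 0.104]
```

```bash
python3 -m inch '[[[0,0,0],[0,0,0]],[[0,0,0],[0,0,0]],[[0,0,0],[0,0,0]],[[0,0,0],[0,0,0]],[[0,0,0],[0,0,0]],[[0,0,0],[0,0,0]]]' -1 90; python3 -m inch '[[[0,0,-15],[0,0,0]],[[0,0,-45],[0,0,0]],[[0,0,-85],[0,0,0]],[[0,0,-110],[0,0,0]],[[0,0,-110],[0,0,0]],[[0,0,-110],[0,0,0]]]'
python3 - <<'E'
from bench import manip
import numpy as np
s=[manip.state() for _ in range(3)][-1]; p=s["tcp_pos"]; print(p,s["ee_rot"],s["width"],s["gripper_force"])
w,x,y,z=s["ee_rot"]; a=2*np.arctan2(y,x)-np.pi/2; ty=np.array([np.cos(a),np.sin(a)]); tx=np.array([-ty[1],ty[0]]); print("tool y deg",np.degrees(a))
o=np.array([.5666,-.3345]); yw=np.radians(-3.7); X=np.array([np.cos(yw),np.sin(yw)]);Y=np.array([-X[1],X[0]])
for lane in(.046,-.046):
    t=o-.068*X+lane*Y; d=t-p[:2]; print(lane,t,"tool dx,dy mm",(d@tx*1e3).round(1),(d@ty*1e3).round(1))
E
```

```text
clock: 5.52
tcp_pos: [0.4376, 0.0302, 0.0354]
ee_rot: [0.001, 0.032, 0.999, -0.0]
force: [-0.6, -1.3, 8.4]
width: 0.0387
gripper_force: 89.4
clock: 6.28
tcp_pos: [0.4364, 0.0303, 0.144]
ee_rot: [-0.0, 0.032, 0.999, -0.0]
force: [-0.6, -0.7, -0.8]
width: 0.039
gripper_force: 90.4
[0.43644781 0.03031397 0.1439649 ] [-4.05532497e-04  3.18765921e-02  9.99491730e-01 -3.13001523e-05] 0.03897354196352034 90.38219958543777
tool y deg 86.34659242003276
0.046 [ 0.50171022 -0.28420768] tool dx,dy mm -85.2 -309.7
-0.046 [ 0.49577325 -0.37601592] tool dx,dy mm -85.1 -401.7
```

```bash
python3 -m inch '[[[-6,-30,0],[0,0,0]],[[-16,-80,0],[0,0,0]],[[-27,-130,0],[0,0,0]],[[-38,-180,0],[0,0,0]],[[-48,-230,0],[0,0,0]],[[-59,-280,0],[0,0,0]],[[-70,-330,0],[0,0,0]],[[-79,-375,0],[0,0,0]],[[-85,-402,0],[0,0,0]],[[-85,-402,0],[0,0,0]],[[-85,-402,0],[0,0,0]]]'
python3 - <<'E'
from look import *
C=look("m1",(380,160,520,300),(370,110,490,230))
s=manip.state();print(s["tcp_pos"],s["joint_positions"])
E
```

```text
clock: 7.65
tcp_pos: [0.4954, -0.3751, 0.1431]
ee_rot: [-0.001, 0.032, 0.999, 0.001]
force: [-0.5, 0.4, -0.5]
width: 0.0386
gripper_force: 90.6
[ 0.49585604 -0.37494552  0.14394761] [-6.49954700e-01  3.95935574e-01  1.68372161e+00  2.06836313e-04
  1.06354958e+00 -2.15787815e+00]
```

View pics/m1.png

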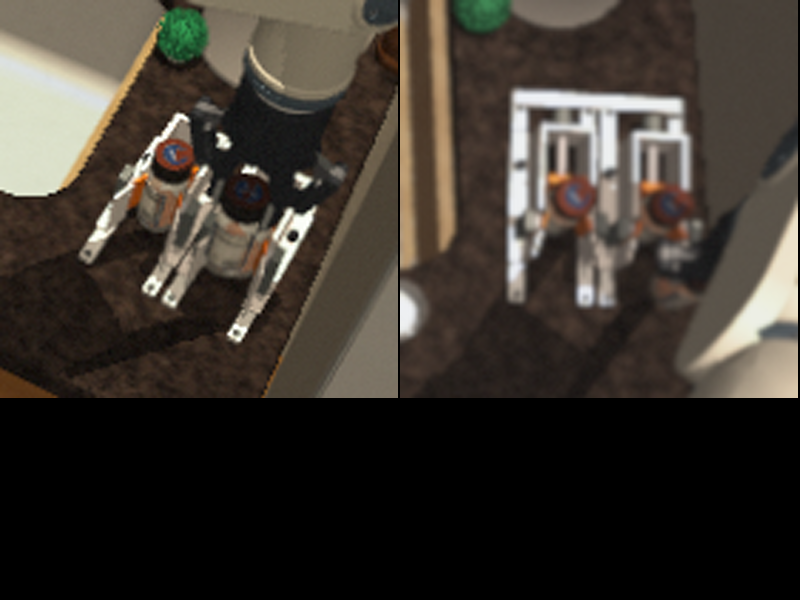

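The held jar_b is above the right lane's mouth (cap at crop (247,190)) and upright, so I'll lower it.

```bash
python3 -m inch '[[[0,-1,30],[0,0,0]],[[0,-1,60],[0,0,0]],[[0,-1,85],[0,0,0]],[[0,-1,100],[0,0,0]],[[0,-1,107.5],[0,0,0]],[[0,-1,107.5],[0,0,0]],[[0,-1,107.5],[0,0,0]]]'
python3 - <<'E'
from look import *
c=capture("scene");P=cloud(c);x,y,z=P[...,0],P[...,1],P[...,2]
m=(c["range_z"]>0)&(x>.46)&(x<.54)&(y>-.41)&(y<-.34)&(z>.03)
for lo in range(30,115,8):
    p=P[m&(z>lo/1e3)&(z<(lo+8)/1e3)]
    if len(p)>3: print(lo,len(p),p.min(0)[:2].round(4),p.max(0)[:2].round(4))
print([manip.state()["force"].round(1) for _ in range(1)],manip.state()["tcp_pos"])
E
```

```text
clock: 8.62
tcp_pos: [0.4968, -0.3776, 0.0381]
ee_rot: [0.001, 0.032, 0.999, -0.0]
force: [-0.6, -0.1, -0.1]
width: 0.0386
gripper_force: 90.6
30 19 [ 0.4747 -0.4088] [ 0.5273 -0.3455]
38 26 [ 0.4723 -0.3956] [ 0.4899 -0.3583]
46 26 [ 0.4724 -0.4093] [ 0.5178 -0.3596]
54 24 [ 0.4729 -0.3952] [ 0.4904 -0.358 ]
62 31 [ 0.4726 -0.4098] [ 0.5213 -0.3631]
70 28 [ 0.4748 -0.3934] [ 0.4931 -0.3574]
78 33 [ 0.4747 -0.4063] [ 0.4905 -0.3468]
86 39 [ 0.4754 -0.4088] [ 0.4938 -0.346 ]
94 51 [ 0.4735 -0.409 ] [ 0.5112 -0.3445]
102 155 [ 0.475 -0.408] [ 0.5167 -0.345 ]
110 39 [ 0.4793 -0.4083] [ 0.5107 -0.3442]
[array([ 0.6, -0.4, -1.3])] [ 0.49675894 -0.37763257  0.0380816 ]
```

```bash
python3 -m inch '[[[-8,0,0],[0,0,0]],[[-16,0,0],[0,0,0]],[[-24,0,0],[0,0,0]],[[-31,0,0],[0,0,0]],[[-31,0,0],[0,0,0]]]'; python3 -m inch '[[[-2,0,0],[0,0,0]],[[-4,0,0],[0,0,0]],[[-4,0,0],[0,0,0]]]';  python3 -m inch '[[[-2,0,0],[0,0,0]],[[-4,0,0],[0,0,0]],[[-4,0,0],[0,0,0]]]'; python3 -m inch '[[[-2,0,0],[0,0,0]],[[-4,0,0],[0,0,0]],[[-4,0,0],[0,0,0]]]';python3 -m inch '[[[-2,0,0],[0,0,0]],[[-4,0,0],[0,0,0]],[[-4,0,0],[0,0,0]]]'
```

```text
clock: 9.3
tcp_pos: [0.5278, -0.3792, 0.0371]
ee_rot: [0.0, 0.032, 1.0, -0.0]
force: [-0.1, -0.9, -0.5]
width: 0.0385
gripper_force: 90.6
clock: 9.68
tcp_pos: [0.5312, -0.3795, 0.0372]
ee_rot: [-0.0, 0.032, 0.999, -0.0]
force: [0.1, 0.2, -1.1]
width: 0.0388
gripper_force: 90.6
clock: 10.05
tcp_pos: [0.5352, -0.3797, 0.0371]
ee_rot: [-0.0, 0.032, 0.999, 0.0]
force: [-0.4, 0.4, -0.2]
width: 0.0387
gripper_force: 90.6
clock: 10.42
tcp_pos: [0.5392, -0.3799, 0.0371]
ee_rot: [-0.0, 0.032, 0.999, 0.0]
force: [-1.7, 0.9, 0.1]
width: 0.0389
gripper_force: 90.6
clock: 10.8
tcp_pos: [0.5433, -0.3802, 0.0371]
ee_rot: [-0.0, 0.032, 0.999, -0.0]
force: [-2.2, -0.6, -0.7]
width: 0.0382
gripper_force: 90.6
```

```bash
S='x'; python3 -m inch '[[[-3,0,0],[0,0,0]],[[-6,0,0],[0,0,0]],[[-8,0,0],[0,0,0]],[[-8,0,0],[0,0,0]]]' | grep -E "pos|force:" ; python3 -m inch '[[[-1,0,0],[0,0,0]],[[-2,0,0],[0,0,0]],[[-2,0,0],[0,0,0]]]'| grep -E "pos|force:"; python3 -m inch '[[[-1,0,0],[0,0,0]],[[-2,0,0],[0,0,0]],[[-2,0,0],[0,0,0]]]'| grep -E "pos|force:"
```

```text
tcp_pos: [0.5513, -0.3807, 0.0371]
force: [-1.7, -0.4, -1.9]
gripper_force: 90.6
tcp_pos: [0.553, -0.381, 0.0372]
force: [-2.9, -0.9, -1.6]
gripper_force: 90.5
tcp_pos: [0.5542, -0.3811, 0.0371]
force: [-6.0, -2.6, -0.2]
gripper_force: 90.3
```

```bash
python3 -m inch '[[[-1,0,0],[0,0,0]],[[-2,0,0],[0,0,0]],[[-2,0,0],[0,0,0]]]'| grep -E "pos|force:|rot"; python3 -m inch '[[[-1,0,0],[0,0,0]],[[-2,0,0],[0,0,0]],[[-2,0,0],[0,0,0]]]'| grep -E "pos|force:|rot"
```

```text
tcp_pos: [0.5556, -0.3808, 0.0368]
ee_rot: [-0.001, 0.032, 0.999, 0.001]
force: [-7.7, -1.9, -0.1]
gripper_force: 90.3
tcp_pos: [0.5572, -0.3805, 0.0366]
ee_rot: [-0.002, 0.032, 0.999, 0.001]
force: [-7.5, -1.0, -0.2]
gripper_force: 90.2
```

```bash
python3 -m inch '[[[-1,0,0],[0,0,0]],[[-2,0,0],[0,0,0]],[[-2,0,0],[0,0,0]]]'| grep -E "pos|force:"; python3 -m inch '[[[-1,0,0],[0,0,0]],[[-2,0,0],[0,0,0]],[[-2,0,0],[0,0,0]]]'| grep -E "pos|force:"; python3 -m inch '[[[-1,0,0],[0,0,0]],[[-2,0,0],[0,0,0]],[[-2,0,0],[0,0,0]]]'| grep -E "pos|force:"
```

```text
tcp_pos: [0.5594, -0.3807, 0.0366]
force: [-7.0, -0.2, -0.5]
gripper_force: 90.3
tcp_pos: [0.5618, -0.3808, 0.0365]
force: [-6.3, 0.0, -2.0]
gripper_force: 90.4
tcp_pos: [0.565, -0.3813, 0.0369]
force: [-2.9, -0.1, -3.6]
gripper_force: 90.5
```

```bash
python3 -m inch '[[[-1,0,0],[0,0,0]],[[-2,0,0],[0,0,0]],[[-2,0,0],[0,0,0]]]'| grep -E "pos|force:"; python3 -m inch '[[[-1,0,0],[0,0,0]],[[-2,0,0],[0,0,0]],[[-2,0,0],[0,0,0]]]'| grep -E "pos|force:"; python3 -m inch '[[[-1,0,0],[0,0,0]],[[-1.5,0,0],[0,0,0]],[[-1.5,0,0],[0,0,0]]]'| grep -E "pos|force:"
```

```text
tcp_pos: [0.5679, -0.3819, 0.0374]
force: [0.0, 1.3, -1.7]
gripper_force: 90.5
tcp_pos: [0.5697, -0.382, 0.0374]
force: [1.4, -0.5, -1.5]
gripper_force: 90.5
tcp_pos: [0.571, -0.3821, 0.0374]
force: [1.5, 0.2, -0.4]
gripper_force: 90.6
```

```bash
python3 -m inch '[[[-1,0,0],[0,0,0]],[[-1.5,0,0],[0,0,0]],[[-1.5,0,0],[0,0,0]]]'| grep -E "pos|force:"; python3 -m inch '[[[-1,0,0],[0,0,0]],[[-1.5,0,0],[0,0,0]],[[-1.5,0,0],[0,0,0]]]'| grep -E "pos|force:"
```

```text
tcp_pos: [0.5725, -0.3823, 0.0374]
force: [2.2, -0.1, 0.3]
gripper_force: 90.7
tcp_pos: [0.574, -0.3823, 0.0373]
force: [2.6, -0.4, 0.6]
gripper_force: 90.7
```

```bash
python3 -m inch '[[[-1,0,1],[0,0,0]],[[-1,0,1],[0,0,0]],[[-1,0,1],[0,0,0]]]'| grep -E "pos|force:"; python3 -m inch '[[[0,0,0],[0,0,0]],[[0,0,0],[0,0,0]],[[0,0,0],[0,0,0]],[[0,0,0],[0,0,0]]]' 0.5 90; python3 -m inch '[[[0,0,-10],[0,0,0]],[[0,0,-40],[0,0,0]],[[0,0,-90],[0,0,0]],[[0,0,-140],[0,0,0]],[[0,0,-140],[0,0,0]]]' 1
python3 - <<'E'
from bench import manip
import numpy as np
s=manip.state(); p=s["tcp_pos"]
w,x,y,z=s["ee_rot"]; a=2*np.arctan2(y,x)-np.pi/2; ty=np.array([np.cos(a),np.sin(a)]); tx=np.array([-ty[1],ty[0]]); print(p,"tool y deg",np.degrees(a))
d=np.array([.4438,.2172])-p[:2]; print("to jar_a dx,dy mm",(d@tx*1e3).round(1),(d@ty*1e3).round(1))
E
```

```text
tcp_pos: [0.5751, -0.3825, 0.0363]
force: [5.1, -1.2, -0.6]
gripper_force: 90.7
clock: 16.68
tcp_pos: [0.5743, -0.3821, 0.036]
ee_rot: [-0.0, 0.032, 0.999, 0.0]
force: [0.8, 0.2, 0.0]
width: 0.0644
gripper_force: 0.0
clock: 17.3
tcp_pos: [0.5771, -0.384, 0.1822]
ee_rot: [0.004, 0.032, 0.999, -0.002]
force: [-1.0, 0.3, 0.2]
width: 0.0853
gripper_force: 0.0
[ 0.57714224 -0.38398481  0.182186  ] tool y deg 86.35187503813766
to jar_a dx,dy mm 171.3 591.5
```

```bash
python3 -m inch '[[[8,28,0],[0,0,0]],[[22,78,0],[0,0,0]],[[38,134,0],[0,0,0]],[[54,190,0],[0,0,0]],[[70,246,0],[0,0,0]],[[87,302,0],[0,0,0]],[[103,358,0],[0,0,0]],[[120,414,0],[0,0,0]],[[136,470,0],[0,0,0]],[[152,526,0],[0,0,0]],[[165,570,0],[0,0,0]],[[171.5,591.5,0],[0,0,0]]]' 1
python3 -m inch '[[[0,0,0],[0,0,0]],[[0,0,0],[0,0,0]]]'
python3 - <<'E'
from look import *
C=look("j1",(400,180,500,280),(370,110,490,230))
for n,c in C.items():
    P=cloud(c);x,y,z=P[...,0],P[...,1],P[...,2]
    for nm,b in(("right new",(.55,.605,-.42,-.345)),("left old",(.55,.605,-.325,-.255)),("right old",(.606,.66,-.42,-.35))):
        m=(c["range_z"]>0)&(z>.1)&(z<.114)&(x>b[0])&(x<b[1])&(y>b[2])&(y<b[3]); p=P[m]
        if len(p)>10: print(n,nm,len(p),p.mean(0).round(4),p.min(0).round(3),p.max(0).round(3))
s=manip.state();print(s["tcp_pos"])
E
```

```text
clock: 18.8
tcp_pos: [0.4399, 0.221, 0.1759]
ee_rot: [-0.0, 0.031, 1.0, -0.0]
force: [-0.1, -0.3, 0.0]
width: 0.0853
gripper_force: 0.0
clock: 19.05
tcp_pos: [0.4409, 0.2183, 0.1759]
ee_rot: [-0.0, 0.032, 0.999, -0.0]
force: [0.1, -0.2, 0.5]
width: 0.0855
gripper_force: 0.0
scene right new 204 [ 0.5777 -0.3835  0.1046] [ 0.55  -0.403  0.1  ] [ 0.605 -0.362  0.11 ]
scene left old 150 [ 0.5817 -0.2911  0.1052] [ 0.562 -0.311  0.1  ] [ 0.603 -0.271  0.111]
scene right old 100 [ 0.6188 -0.3844  0.1051] [ 0.606 -0.404  0.1  ] [ 0.637 -0.365  0.111]
top right new 136 [ 0.5796 -0.3813  0.1055] [ 0.559 -0.4    0.1  ] [ 0.605 -0.362  0.114]
top left old 130 [ 0.5854 -0.2893  0.1062] [ 0.566 -0.311  0.1  ] [ 0.605 -0.27   0.111]
top right old 98 [ 0.6196 -0.3841  0.1062] [ 0.606 -0.402  0.1  ] [ 0.637 -0.366  0.113]
[0.44111776 0.21800796 0.17604963]
```

View pics/j1.png

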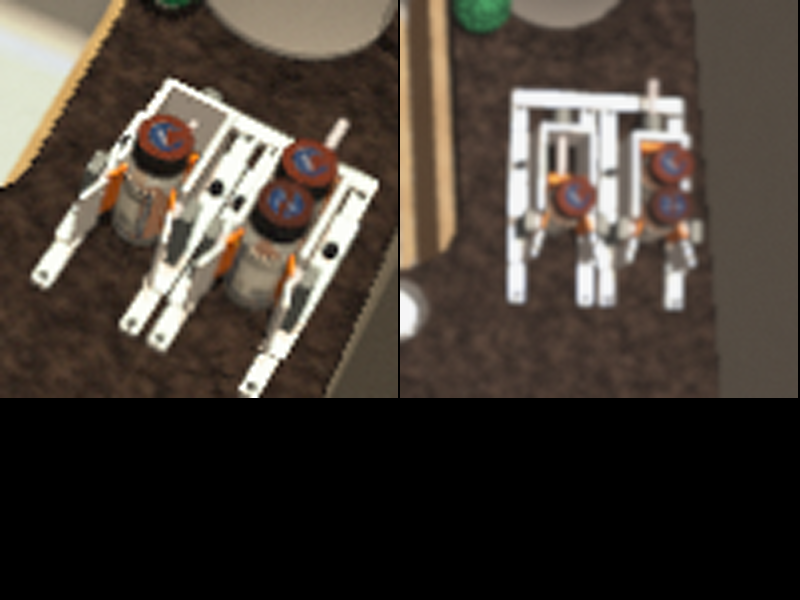

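jar_b is seated in the right lane (crop (285,215)): upright, behind the orange lips, with the old jar pushed back 41 mm. Now I'll grasp jar_a.

```bash
python3 -m inch '[[[-3,-0.5,40],[0,0,0]],[[-3,-0.5,80],[0,0,0]],[[-3,-0.5,110],[0,0,0]],[[-3,-0.5,130],[0,0,0]],[[-3,-0.5,141.5],[0,0,0]],[[-3,-0.5,141.5],[0,0,0]],[[-3,-0.5,141.5],[0,0,0]]]' 1 90; python3 -m inch '[[[0,0,0],[0,0,0]],[[0,0,0],[0,0,0]],[[0,0,0],[0,0,0]],[[0,0,0],[0,0,0]],[[0,0,0],[0,0,0]],[[0,0,0],[0,0,0]]]' -1 90; python3 -m inch '[[[0,0,-15],[0,0,0]],[[0,0,-45],[0,0,0]],[[0,0,-85],[0,0,0]],[[0,0,-110],[0,0,0]],[[0,0,-110],[0,0,0]],[[0,0,-110],[0,0,0]]]'
python3 - <<'E'
from bench import manip
import numpy as np
s=manip.state(); p=s["tcp_pos"]
w,x,y,z=s["ee_rot"]; a=2*np.arctan2(y,x)-np.pi/2; ty=np.array([np.cos(a),np.sin(a)]); tx=np.array([-ty[1],ty[0]]); print(p,"tool y deg",np.degrees(a))
d=np.array([.5017,-.2847])-p[:2]; print("to left mouth dx,dy mm",(d@tx*1e3).round(1),(d@ty*1e3).round(1))
E
```

```text
clock: 20.02
tcp_pos: [0.4447, 0.2183, 0.0354]
ee_rot: [0.001, 0.032, 0.999, 0.0]
force: [0.1, -0.3, -1.0]
width: 0.0855
gripper_force: 0.0
clock: 20.78
tcp_pos: [0.4444, 0.2183, 0.0354]
ee_rot: [0.0, 0.032, 0.999, 0.0]
force: [-1.1, -2.9, 8.5]
width: 0.039
gripper_force: 89.2
clock: 21.52
tcp_pos: [0.4435, 0.2181, 0.1442]
ee_rot: [-0.0, 0.032, 0.999, -0.0]
force: [-0.3, -0.3, -1.0]
width: 0.0386
gripper_force: 90.3
[0.4434853  0.21807036 0.14418367] tool y deg 86.35419115544661
to left mouth dx,dy mm -90.1 -498.1
```

```bash
python3 -m inch '[[[0,0,-40],[0,0,0]],[[-6,-35,-40],[0,0,0]],[[-17,-92,-40],[0,0,0]],[[-27,-150,-40],[0,0,0]],[[-38,-208,-40],[0,0,0]],[[-48,-266,-40],[0,0,0]],[[-59,-324,-40],[0,0,0]],[[-69,-382,-40],[0,0,0]],[[-80,-440,-40],[0,0,0]],[[-88,-485,-40],[0,0,0]],[[-90,-498.5,-40],[0,0,0]],[[-90,-498.5,-40],[0,0,0]]]'
python3 -m inch '[[[0,0,0],[0,0,0]],[[0,0,0],[0,0,0]]]'
```

```text
clock: 23.02
tcp_pos: [0.5013, -0.2848, 0.1833]
ee_rot: [-0.001, 0.033, 0.999, 0.001]
force: [-0.2, 0.6, -1.3]
width: 0.0386
gripper_force: 90.7
clock: 23.28
tcp_pos: [0.5021, -0.2836, 0.1847]
ee_rot: [-0.0, 0.031, 1.0, 0.0]
force: [0.5, -0.2, 0.1]
width: 0.0384
gripper_force: 90.7
```

```bash
python3 -m inch '[[[0,-1.5,40],[0,0,0]],[[0,-1.5,80],[0,0,0]],[[0,-1.5,115],[0,0,0]],[[0,-1.5,138],[0,0,0]],[[0,-1.5,147],[0,0,0]],[[0,-1.5,147],[0,0,0]],[[0,-1.5,147],[0,0,0]]]'; python3 -m inch '[[[-8,0,0],[0,0,0]],[[-16,0,0],[0,0,0]],[[-24,0,0],[0,0,0]],[[-31,0,0],[0,0,0]],[[-31,0,0],[0,0,0]]]'| grep -E "pos|force:"; python3 -m inch '[[[-2,0,0],[0,0,0]],[[-4,0,0],[0,0,0]],[[-4,0,0],[0,0,0]]]'| grep -E "pos|force:";  python3 -m inch '[[[-2,0,0],[0,0,0]],[[-4,0,0],[0,0,0]],[[-4,0,0],[0,0,0]]]'| grep -E "pos|force:"; python3 -m inch '[[[-2,0,0],[0,0,0]],[[-4,0,0],[0,0,0]],[[-4,0,0],[0,0,0]]]'| grep -E "pos|force:"
```

```text
clock: 24.15
tcp_pos: [0.5028, -0.2867, 0.0388]
ee_rot: [0.001, 0.032, 0.999, -0.0]
force: [1.0, 0.0, -0.7]
width: 0.0385
gripper_force: 90.6
tcp_pos: [0.5336, -0.2884, 0.0376]
force: [0.1, -0.0, -0.7]
gripper_force: 90.6
tcp_pos: [0.537, -0.2887, 0.0377]
force: [0.4, 0.6, -1.7]
gripper_force: 90.6
tcp_pos: [0.5411, -0.289, 0.0377]
force: [0.9, -0.2, -1.2]
gripper_force: 90.6
tcp_pos: [0.5447, -0.2891, 0.0376]
force: [-2.2, -0.4, 0.1]
gripper_force: 90.7
```

```bash
python3 -m inch '[[[-3,0.5,0],[0,0,0]],[[-6,1,0],[0,0,0]],[[-9,1,0],[0,0,0]],[[-12,1,0],[0,0,0]],[[-14,1,0],[0,0,0]],[[-14,1,0],[0,0,0]]]' | grep -E "pos|force:" ; python3 -m inch '[[[-1,0,0],[0,0,0]],[[-2,0,0],[0,0,0]],[[-2,0,0],[0,0,0]]]'| grep -E "pos|force:"; python3 -m inch '[[[-1,0,0],[0,0,0]],[[-2,0,0],[0,0,0]],[[-2,0,0],[0,0,0]]]'| grep -E "pos|force:"; python3 -m inch '[[[-1,0,0],[0,0,0]],[[-2,0,0],[0,0,0]],[[-2,0,0],[0,0,0]]]'| grep -E "pos|force:"
```

```text
tcp_pos: [0.5591, -0.289, 0.0376]
force: [-2.6, 0.2, -0.8]
gripper_force: 90.7
tcp_pos: [0.5609, -0.2891, 0.0376]
force: [-1.9, -0.3, -1.8]
gripper_force: 90.6
tcp_pos: [0.5624, -0.289, 0.0376]
force: [-4.0, 1.2, 0.7]
gripper_force: 90.4
tcp_pos: [0.5635, -0.2891, 0.0373]
force: [-6.5, 1.0, 1.1]
gripper_force: 90.2
```

```bash
python3 -m inch '[[[-1,0,0],[0,0,0]],[[-2,0,0],[0,0,0]],[[-2,0,0],[0,0,0]]]'| grep -E "pos|force:"; python3 -m inch '[[[-1,0,0],[0,0,0]],[[-2,0,0],[0,0,0]],[[-2,0,0],[0,0,0]]]'| grep -E "pos|force:"; python3 -m inch '[[[-1,0,0],[0,0,0]],[[-2,0,0],[0,0,0]],[[-2,0,0],[0,0,0]]]'| grep -E "pos|force:"; python3 -m inch '[[[-1,0,0],[0,0,0]],[[-2,0,0],[0,0,0]],[[-2,0,0],[0,0,0]]]'| grep -E "pos|force:"
```

```text
tcp_pos: [0.5652, -0.2891, 0.0371]
force: [-8.6, 0.8, 0.1]
gripper_force: 90.1
tcp_pos: [0.5671, -0.2892, 0.037]
force: [-8.0, 0.2, 0.3]
gripper_force: 90.1
tcp_pos: [0.5694, -0.2894, 0.037]
force: [-6.8, 0.6, -1.1]
gripper_force: 90.2
tcp_pos: [0.572, -0.2896, 0.0371]
force: [-5.2, -0.2, -3.4]
gripper_force: 90.3
```

```bash
python3 -m inch '[[[-1,0,0],[0,0,0]],[[-2,0,0],[0,0,0]],[[-2,0,0],[0,0,0]]]'| grep -E "pos|force:"; python3 -m inch '[[[-1,0,0],[0,0,0]],[[-2,0,0],[0,0,0]],[[-2,0,0],[0,0,0]]]'| grep -E "pos|force:"
```

```text
tcp_pos: [0.5756, -0.2902, 0.0378]
force: [-1.8, 1.5, -4.0]
gripper_force: 90.4
tcp_pos: [0.5778, -0.2904, 0.038]
force: [0.2, 0.2, -1.9]
gripper_force: 90.4
```

```bash
python3 -m inch '[[[-1,0,0],[0,0,0]],[[-2,0,0],[0,0,0]],[[-2,0,0],[0,0,0]]]'| grep -E "pos|force:"; python3 -m inch '[[[-1,0,0],[0,0,0]],[[-1.5,0,0],[0,0,0]],[[-1.5,0,0],[0,0,0]]]'| grep -E "pos|force:"; python3 -m inch '[[[-1,0,0],[0,0,0]],[[-1.5,0,0],[0,0,0]],[[-1.5,0,0],[0,0,0]]]'| grep -E "pos|force:"
```

```text
tcp_pos: [0.5798, -0.2905, 0.038]
force: [1.9, 0.8, -1.8]
gripper_force: 90.5
tcp_pos: [0.5809, -0.2906, 0.0379]
force: [2.2, -0.8, -0.1]
gripper_force: 90.5
tcp_pos: [0.5823, -0.2906, 0.0378]
force: [3.7, -0.9, -0.1]
gripper_force: 90.6
```

The lips now pull steadily at 3.7 N. I'll go 1.5 mm further, lower 1 mm, release and rise clear.

```bash
python3 -m inch '[[[-1,0,1],[0,0,0]],[[-1.5,0,1],[0,0,0]],[[-1.5,0,1],[0,0,0]]]'| grep -E "pos|force:"; python3 -m inch '[[[0,0,0],[0,0,0]],[[0,0,0],[0,0,0]],[[0,0,0],[0,0,0]],[[0,0,0],[0,0,0]]]' 0.5 90; python3 -m inch '[[[0,0,-10],[0,0,0]],[[0,0,-40],[0,0,0]],[[0,0,-90],[0,0,0]],[[0,0,-140],[0,0,0]],[[50,60,-140],[0,0,0]],[[90,105,-140],[0,0,0]],[[130,150,-140],[0,0,0]],[[160,195,-140],[0,0,0]],[[160,195,-140],[0,0,0]],[[160,195,-140],[0,0,0]]]'
python3 - <<'E'
from look import *
C=look("fin",(400,180,500,280),(370,110,490,230))
for n,c in C.items():
    P=cloud(c);x,y,z=P[...,0],P[...,1],P[...,2]
    for nm,b in(("right new",(.55,.599,-.42,-.345)),("left new",(.55,.606,-.325,-.255)),("left old",(.608,.66,-.325,-.255)),("right old",(.601,.66,-.42,-.35))):
        m=(c["range_z"]>0)&(z>.1)&(z<.114)&(x>b[0])&(x<b[1])&(y>b[2])&(y<b[3]); p=P[m]
        if len(p)>10: print(n,nm,len(p),p.mean(0).round(4))
E
```

```text
tcp_pos: [0.5837, -0.2907, 0.0368]
force: [3.8, -1.3, 0.3]
gripper_force: 90.6
clock: 32.02
tcp_pos: [0.5832, -0.2906, 0.0366]
ee_rot: [-0.0, 0.032, 0.999, 0.0]
force: [0.3, -0.0, -0.7]
width: 0.0643
gripper_force: 0.0
clock: 33.28
tcp_pos: [0.4369, -0.0859, 0.1776]
ee_rot: [0.001, 0.031, 1.0, -0.0]
force: [0.2, -0.3, 0.1]
width: 0.064
gripper_force: 0.0
scene right new 175 [ 0.5745 -0.3826  0.1044]
scene left new 152 [ 0.5835 -0.2911  0.1046]
scene left old 132 [ 0.6255 -0.2942  0.1049]
scene right old 123 [ 0.6162 -0.3845  0.1047]
top right new 118 [ 0.5759 -0.3813  0.106 ]
top left new 124 [ 0.5859 -0.2898  0.1052]
top left old 126 [ 0.6262 -0.2927  0.1057]
top right old 109 [ 0.6183 -0.3836  0.1058]
```

View pics/fin.png

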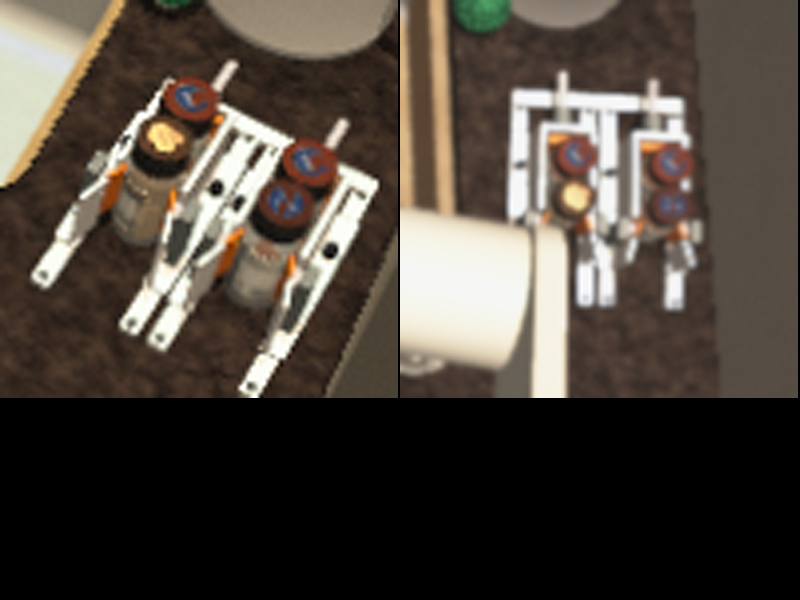

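Both new jars (scene crop (150,190) and (265,235)) are seated upright behind the lips. Each is exactly where the old jar stood, and the gripper is clear.

```bash
python3 -c "
from bench import order
print(order.hand_in())"
```

```text
the job is handed in; nothing more can be done
None
```

The job is handed in: jar_b (blue and white) is in the right lane and jar_a (brownish) in the left, both upright and let go behind the lips; wrist readings while pushing stayed under 9 N, and the verdict was not shown to me.

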